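# Open the model case, steady its sprung lid and lock the keeper bar

### The job

The floor model in the plywood transport case was left unsecured: press the orange release paddle just firmly enough for the clear lid to pop ajar, take hold of the lid's handle, steady it and hold it still for a moment, then swing it all the way back to its open stop without letting it bang. Then swing the keeper bar inside the case across the model until it clicks fully shut in its catch. Leave the lid open, the model where it lies, and everything else on the bench undisturbed.

Things in the scene. Friction and masses are not known exactly. Their poses are not given: they have to be found in the camera images.
- case: plywood transport case fixed to the bench, open box 170 (x) x 200 (y) x 85 mm high, walls and floor 6 mm, clear lid on top. Origin: centre of the underside. Its x axis points from the front (orange release) to the back (lid hinge), y along the width, z up; the other entries use these axes
- lid (a joint): angle of the clear, aluminium-edged lid (176 x 200 mm, 0.42 kg), hinged on top of the back wall: 0 shut, held by the orange hook; grows as the front rises; open stop 1.70 (past upright). Counter-sprung: released, it pops up and bobs some seconds about 0.33; under 0.3 N at the handle moves it on; past about 1.1 it tips by itself to the stop and bangs unless held back; there it stays
- lid_handle (a point): middle of the lid's black handle: straight round bar along y, 12 mm thick, 104 mm long, a post at each end, 44 mm clear of the lid's face, its top 146 mm above the bench when shut. It turns with the lid: from lid_hinge it lies at (-162 cos q + 55 sin q, 0, 162 sin q + 55 cos q) mm in the case's axes at lid angle q. It can turn between the fingers
- lid_hinge (a point): point on the lid's hinge axis, middle of the back wall, 85 mm above the bench
- release (a joint): angle of the orange rocker at the front: 0 at rest, grows as its paddle is pressed down, hard end at 0.23 (10 mm at release_pad). The hook frees the lid at about 0.15 (7 mm). Springy: pressed at release_pad about 2 N to start, 4 N where the lid is freed, 4.5 N at the end; up to twice that where pressed nearer the case
- release_pad (a point): middle of the upper face of the orange paddle, to be pressed straight down; paddle 50 mm (x) by 44 mm (y), sticking out in front of the case, 65 mm above the bench
- keeper (a joint): angle of the aluminium keeper bar about its upright pin: 0 fully shut, pointing along case +x over the model; grows as it opens towards -y; found at 0.95 to 1.25. Swings freely to about 0.14, where its tip meets the catch's sprung ball at the back wall; about 9 N at the red peg snaps it on to 0, a rigid stop, where it stays
- keeper_peg (a point): middle of the top of the keeper's red peg: upright, 16 mm thick, 27 mm tall, on the bar 60 mm from the pin; its top is 78 mm and the bar's upper face 51 mm above the bench (7 and 34 mm below the case's rim)
- keeper_pivot (a point): centre of the keeper's pin, at bar height 46 mm above the bench; bar 118 mm long, 14 mm wide, 10 mm thick
- model: grey printed office floor model lying loose in the case, 120 x 150 x 24 mm, ring round a courtyard; origin under its centre. It must not be shifted
- spare_model: grey printed floor model 160 x 190 x 24 mm, a bystander; origin under its centre
- carton: cardboard box 170 x 210 x 110 mm, a bystander; origin under its centre
- glue: white bottle 150 mm tall, a bystander; origin under its centre
- mug: blue mug 90 mm tall, a bystander; origin under its centre
- driver: screwdriver lying down, a bystander; origin under its centre
- paint_jar: small amber jar 75 mm tall, a bystander; origin under its centre

How it is judged:
By the outcome, as a careful person would: the job done as asked, in the order asked, and still so for the second after the job is handed in, with the robot touching nothing.
It also fails if it takes over 64 s, if anything falls off the work surface, if the arm or the gripper's body presses on something with over 40 N, if the wrist force passes 120 N, or if a joint passes its speed limit or range.

### The arm

A 7-joint arm with a two-finger parallel gripper is mounted at the origin on the work surface. World frame = base frame: x ahead of the robot, y to its left, z up, the work surface at z = 0. Lengths are in m, angles in rad, forces in N, time in s.
With the tool pointing down it reaches from about 0.425 to 0.975 m from the base axis. Payload 16.7 kg.
Tool frame: the origin (TCP) lies midway between the tips of the shut fingers; the grasp point (between the pads) lies 19 mm behind it; z points along the fingers, y is the line along which they close (so a half turn about z gives the same grasp; the last joint's range is limited). The gripper opens to 85 mm and grips with 20 to 120 N. Pads are 22 mm wide; open, the fingers measure 114 mm over their backs; the gripper's body (76 mm by 85 mm) begins 54 mm behind the grasp point. The pads swing forward as they close: fully open they stand 13 mm farther back than shut.
Start: joints at [-1.411, 0.426, 0.074, 1.606, -0.034, 1.111, -0.067], TCP at [0.205, 0.643, 0.231] pointing down, gripper open.
Joint ranges: [-2.85, 2.85], [-0.5, 2.14], [-1.23, 1.37], [0.21, 2.46], [-1.02, 4.16], [0.16, 2.05], [-2.73, 2.73]. Speed limits (rad/s): [1.89, 1.89, 2.39, 2.39, 3.01, 3.01, 3.01].

### API

Orientations are given as a rotation vector (axis times angle).
In Python, from cell import r gives the robot as it stands.
- The arm moves only by the tool play_rows, never from a script. Its argument "motion" is a list of rows, each a list of 5 numbers: the opening, from 0 (shut) to 1 (fully open), then the shift along the tool's x, y, z in mm, then the turn about the tool's z in rad. A call has 1 to 5 rows; each row is the pose to reach, as a shift and turn from the pose commanded when the call began, along the tool's axes at that moment; what a row does not reach only later rows make up. A row lasts 1/10 s, in which the tool goes at most 50 mm and 8.59 degrees, less where a joint would pass 70% of its speed; a pose out of reach is approached as far as the arm can. A call with a gripper value outside its range is refused whole. The fingers move at their own pace and stop on an object; "newtons" is the grip in N (left out, the last holds). Time passes only in rows, so rows that repeat a pose let the fingers close. It gives the time, the measured TCP pose, the force, the opening and the grip force at its end, in the units of the state.
- r.sense(): the state, without advancing time (a new reading comes with each control period).
- r.snapshot(name): name is "scene" or "side" or "wrist"; returns (picture, depth): 384x512x3 uint8, blue, green, red; 384x512 float32, m along the optical axis (not along the pixel's ray), 0 where there is no reading.
- r.camera_params(name): a dict with "K" (3x3 intrinsics, pixels), "R" (3x3) and "t" (3): a world point X has camera coordinates R X + t. Camera axes: x right, y down, z forward; pixel columns grow to the right and rows downward; lengths in m; the calibration is good to about 2 mm. A picture is of the moment at which its call begins: read the wrist's pose just before it. camera_params takes no time and is no camera call; for the wrist camera it gives the pose at the moment of the call.
- r.finish_job(): hands the job in; it is judged then, once.
The state is a dict: "time": time; "joint_positions": joint angles; "qd": joint speeds; "effort": joint torques, N m; "eef_pos": TCP position; "ee_rot": TCP orientation; "ft_force": force on the tool from outside, world axes, zero at the start; "moment": the same for the moment, N m; "opening": finger opening in m; "finger_force": force on a finger pad.
Only numpy, scipy, OpenCV 4.12 (cv2) and the standard library are available. Lean on these libraries where they do the work, as an engineer would, in place of code of your own. Each camera call takes 0.05 s, during which the arm holds its last target. There are 200 camera calls.

## Working session

There is one attempt and no reset: what is moved stays moved. The work goes in short steps, Python scripts to look and compute and a tool call to move; the robot and the scene stay as the last step left them, time stands still between calls to the robot, and variables do not carry over. Pictures are saved under pics/ and viewed, at most 10 in all, crops included, and the job is handed in when it is done.

Besides the shell and the picture viewer there is one more tool, called after "Call:" as name(argument=value, ...), one argument or row to a line, values as JSON. play_rows: Moves the arm, as the interface text tells. Its arguments: {"type":"object","properties":{"motion":{"type":"array"},"newtons":{"type":"number"}},"required":["motion"]}

```bash
ls; mkdir -p pics; cat > h.py <<'E'
import numpy as np, cv2
from cell import r
from scipy.spatial.transform import Rotation as Ro
def cast(name,uv,z,P=None):
    P=P or r.camera_params(name); K,R,t=map(np.array,(P["K"],P["R"],P["t"]))
    d=R.T@np.linalg.inv(K)@np.array([uv[0],uv[1],1.]); c=-R.T@t
    return c+d*(z-c[2])/d[2]
def cloud(name,dep,P=None):
    P=P or r.camera_params(name); K,R,t=map(np.array,(P["K"],P["R"],P["t"]))
    v,u=np.mgrid[:384,:512]; p=np.stack([u,v,np.ones_like(u)],-1)@np.linalg.inv(K).T*dep[...,None]
    return (p-t)@R
def tool(d):
    s=r.sense(); return Ro.from_rotvec(s["ee_rot"]).inv().apply(d)
E
python3 - <<'E'
from h import *
for n in("scene","side"):
    a,d=r.snapshot(n); cv2.imwrite(f"pics/{n}0.png",a); np.save(f"{n}0.npy",d)
s=r.sense(); print(s)
for n in("scene","side"):
    P=r.camera_params(n); print(n,-np.array(P["R"]).T@np.array(P["t"]))
E
```

```text
pics
{'time': 0.1, 'joint_positions': array([-1.41147456,  0.42666104,  0.07385885,  1.60655596, -0.03407548,
        1.11078658, -0.06712368]), 'qd': array([-0.00027014, -0.00224459,  0.00079481, -0.00243356, -0.00191657,
        0.0005907 ,  0.00062027]), 'effort': array([ 7.63374672e-03, -9.51534104e+01,  3.77047375e+00, -4.64405608e+01,
        1.94361177e-02,  6.70091380e-03, -4.18663853e-05]), 'eef_pos': array([0.2050803 , 0.64270289, 0.2306807 ]), 'ee_rot': array([-4.83237229e-01, -3.10413025e+00,  1.80559726e-03]), 'ft_force': array([-0.22626673,  0.96950696, -0.83276545]), 'moment': array([ 0.00902476,  0.04494223, -0.04325498]), 'finger_force': 0.0, 'opening': 0.08527351789787113}
scene [1.65773783 0.68621883 1.17454742]
side [ 0.38080023 -0.78676701  0.98337474]
```

View pics/scene0.png

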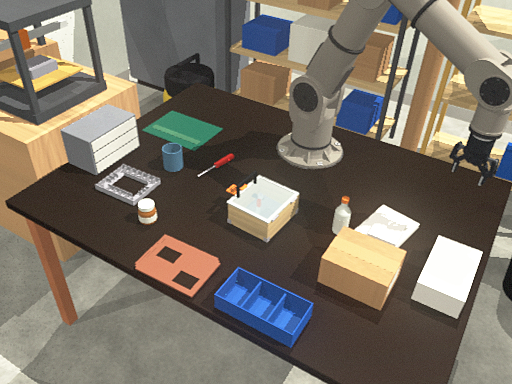

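View pics/side0.png

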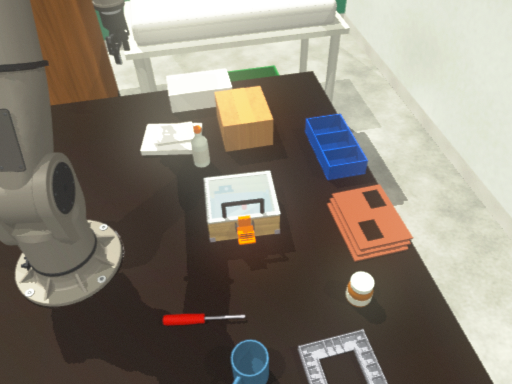

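The scene view shows the case at about (264,207), with the orange paddle at (237,188) and the handle at (247,187). In the side view the case is at (241,205), the paddle at (246,230), and the handle bar runs from (222,207) to (264,203). The hinge side faces world +y, towards the glue and carton.

```bash
python3 - <<'E'
from h import *
a=cv2.imread("pics/side0.png"); d=np.load("side0.npy"); P=r.camera_params("side"); C=cloud("side",d,P)
h=cv2.cvtColor(a,cv2.COLOR_BGR2HSV)
m=(cv2.inRange(h,(8,180,180),(22,255,255))>0); m[:200]=0;m[260:]=0;m[:,:220]=0;m[:,270:]=0
p=C[m]; top=p[abs(p[:,2]-.066)<.006]; print("paddle n",len(p),len(top),top.mean(0),top.min(0),top.max(0))
bl=(h[...,2]<70); bl[:195]=0;bl[222:]=0;bl[:,:215]=0;bl[:,272:]=0
p=C[bl]; p=p[(p[:,2]>.137)&(p[:,2]<.152)]; print("handle",len(p),p.mean(0)); 
vv,uu=np.nonzero(bl); 
c=p.mean(0); w=np.linalg.svd(p[:,:2]-c[:2])[2][0]; s=(p[:,:2]-c[:2])@w; print("dir",w,s.min(),s.max(), "mid",c[:2]+w*(s.min()+s.max())/2)
# walls: points at z~.085-.10
q=C[165:245,195:290].reshape(-1,3); q=q[(q[:,2]>.075)&(q[:,2]<.11)]
b=cv2.minAreaRect((q[:,:2]*1000).astype(np.float32)); print(len(q),b, q[:,2].mean())
# glue, carton heights
for n,(u0,u1,v0,v1) in dict(glue=(190,212,120,168),carton=(213,275,85,150)).items():
    g=C[v0:v1,u0:u1].reshape(-1,3); g=g[g[:,2]>.03]; print(n,g.min(0),g.max(0))
big=cv2.resize(a[150:260,180:300],None,fx=5,fy=5,interpolation=2); cv2.imwrite("pics/c1.png",big)
E
```

```text
paddle n 375 280 [ 0.48626215 -0.07052404  0.065312  ] [ 0.46290121 -0.10107499  0.06072198] [ 0.50895624 -0.04012561  0.07178222]
handle 0 [nan nan nan]<stdin>:7: RuntimeWarning: Mean of empty slice.
  ret = um.true_divide(
<stdin>:9: RuntimeWarning: Mean of empty slice.
Traceback (most recent call last):
ValueError: zero-size array to reduction operation minimum which has no identity
```

```bash
python3 - <<'E'
from h import *
a=cv2.imread("pics/side0.png"); d=np.load("side0.npy"); P=r.camera_params("side"); C=cloud("side",d,P)
h=cv2.cvtColor(a,cv2.COLOR_BGR2HSV)
bl=(h[...,2]<90); bl[:195]=0;bl[222:]=0;bl[:,:215]=0;bl[:,272:]=0
vv,uu=np.nonzero(bl); print(len(vv), C[bl][:,2].round(3)[:40])
# bar: topmost dark pixels per column
pts=[]
for u in range(223,265):
    k=vv[uu==u]
    if len(k): pts.append(cast("side",(u,k.min()+1),.144,P))
pts=np.array(pts); print(pts[0],pts[-1],pts.mean(0))
q=C[165:245,195:290].reshape(-1,3); q=q[(q[:,2]>.075)&(q[:,2]<.11)]
b=cv2.minAreaRect((q[:,:2]*1000).astype(np.float32)); print(len(q),b, np.percentile(q[:,2],[10,50,90]))
for n,(u0,u1,v0,v1) in dict(glue=(190,212,120,168),carton=(213,275,85,150)).items():
    g=C[v0:v1,u0:u1].reshape(-1,3); g=g[g[:,2]>.03]; print(n,g.min(0),g.max(0))
big=cv2.resize(a[150:260,180:300],None,fx=5,fy=5,interpolation=2); cv2.imwrite("pics/c1.png",big)
E
```

```text
127 [0.148 0.147 0.146 0.146 0.144 0.146 0.144 0.144 0.148 0.146 0.146 0.146
 0.144 0.147 0.144 0.143 0.146 0.146 0.144 0.145 0.143 0.143 0.144 0.144
 0.143 0.144 0.143 0.141 0.146 0.145 0.145 0.143 0.145 0.148 0.145 0.144
 0.143 0.144 0.144 0.145]
[ 0.43754637 -0.02262756  0.144     ] [ 0.54096012 -0.03232039  0.144     ] [ 0.48925304 -0.02693289  0.144     ]
3068 ((495.3398742675781, 48.52975845336914), (189.427001953125, 200.1083984375), 85.97166442871094) [0.08781541 0.09063085 0.09368663]
glue [ 0.38080023 -0.78676701  0.03020283] [0.43579194 0.51200479 0.98337474]
carton [ 0.38080023 -0.78676701  0.03012521] [0.66728865 0.65750499 0.98337474]
```

View pics/c1.png

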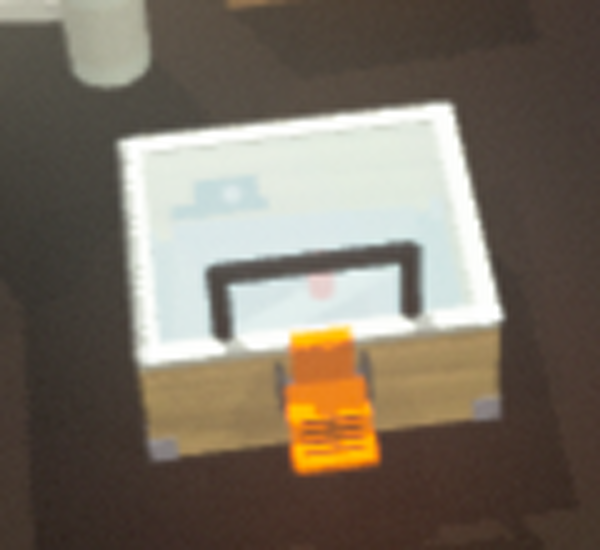

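The crop shows the shut lid with its bar handle from (215,272) to (415,250), the orange paddle at (330,430) and the red peg under the lid at (320,285). So the case's x axis points along about world (0.08, 1.0).

```bash
cat >> h.py <<'E'
CX=np.array([.078,.997,0]); CX/=np.linalg.norm(CX); CY=np.array([-CX[1],CX[0],0])
def go(*pts,head=None):
    s=r.sense(); T=Ro.from_rotvec(s["ee_rot"]); ty=T.apply([0,1,0]); 
    print("t",s["time"],"pos",s["eef_pos"].round(4),"F",s["ft_force"].round(1),"op",round(s["opening"],4),"turn",round(-((np.arctan2(*(CX if head is None else head)[[1,0]])-np.arctan2(ty[1],ty[0])+np.pi)%(2*np.pi)-np.pi),3),"tilt",T.apply([0,0,1]).round(3))
    for p in pts: print(np.array(p).round(4),"->",(T.inv().apply(np.array(p)-s["eef_pos"])*1000).round(1))
E
python3 - <<'E'
from h import *
C=cloud("side",np.load("side0.npy"))
for n,(u0,u1,v0,v1) in dict(glue=(190,212,120,168),carton=(213,275,85,150)).items():
    g=C[v0:v1,u0:u1].reshape(-1,3); g=g[(g[:,2]>.03)&(g[:,2]<.2)]; print(n,np.percentile(g,2,axis=0),np.percentile(g,98,axis=0))
print("peg",cast("side",(180+320/5,150+275/5),.078))
a=np.array([.489,-.027]);print("hinge",a+CX[:2]*.162)
go([.42,.3,.24],[.484,-.085,.24],[.484,-.085,.085],[.484,-.085,.066])
E
```

```text
glue [0.3833568  0.28954529 0.03076308] [0.43363407 0.46166649 0.15036445]
carton [0.49635472 0.35208855 0.0349931 ] [0.66202083 0.63351932 0.11348507]
peg [0.50028449 0.02370103 0.078     ]
hinge [0.50163541 0.13450649]
t 0.1 pos [0.2051 0.6427 0.2307] F [-0.2  1.  -0.8] op 0.0853 turn -0.231 tilt [-0.    -0.001 -1.   ]
[0.42 0.3  0.24] -> [-308.9 -261.2   -9. ]
[ 0.484 -0.085  0.24 ] -> [-486.9 -608.5   -8.6]
[ 0.484 -0.085  0.085] -> [-486.9 -608.3  146.4]
[ 0.484 -0.085  0.066] -> [-486.9 -608.3  165.4]
```

Call:
play_rows(
  motion=[
    [0,-38,-32,-2,0],
    [0,-76,-64,-4,0],
    [0,-114,-96,-6,0],
    [0,-152,-128,-8,0],
    [0,-190,-160,-9,0],
  ],
  newtons=30,
)

```text
time: 0.6
eef_pos: [0.3382, 0.4309, 0.2403]
ee_rot: [-0.483, -3.104, 0.0]
ft_force: [0.7, 0.8, -0.4]
opening: 0.0124
finger_force: 0.0
```

Call:
play_rows(
  motion=[
    [0,-38,-32,0,0],
    [0,-76,-64,0,0],
    [0,-114,-96,0,0],
    [0,-137,-140,0,0],
    [0,-160,-184,0,0],
  ],
)

```text
time: 1.1
eef_pos: [0.4343, 0.2068, 0.2401]
ee_rot: [-0.484, -3.104, 0.001]
ft_force: [0.6, -0.3, -0.0]
opening: -0.0003
finger_force: 0.0
```

Call:
play_rows(
  motion=[
    [0,-23,-44,0,0],
    [0,-46,-88,0,0],
    [0,-69,-132,0,0],
    [0,-92,-176,0,0],
    [0,-115,-220,0,0],
  ],
)

```text
time: 1.6
eef_pos: [0.4765, -0.0376, 0.2404]
ee_rot: [0.483, 3.104, 0.001]
ft_force: [1.8, 0.1, -0.1]
opening: -0.0004
finger_force: 0.0
```

Call:
play_rows(
  motion=[
    [0,-22,-44,0,-0.1],
    [0,-22,-44,0,-0.23],
    [0,-22,-44,0,-0.23],
    [0,-22,-44,0,-0.23],
  ],
)

```text
time: 2.0
eef_pos: [0.4841, -0.0836, 0.2401]
ee_rot: [-0.129, -3.138, -0.0]
ft_force: [0.1, -0.3, 0.7]
opening: -0.0
finger_force: 0.0
```

```bash
python3 - <<'E'
from h import *
go([.484,-.085,.24],[.484,-.085,.085],[.484,-.085,.066])
E
```

```text
t 2.0 pos [ 0.4841 -0.0836  0.2401] F [ 0.1 -0.3  0.7] op -0.0 turn -0.004 tilt [-0.  0. -1.]
[ 0.484 -0.085  0.24 ] -> [ 0.  -1.4  0.1]
[ 0.484 -0.085  0.085] -> [-1.000e-01 -1.400e+00  1.551e+02]
[ 0.484 -0.085  0.066] -> [-1.000e-01 -1.400e+00  1.741e+02]
```

Call:
play_rows(
  motion=[
    [0,0,-1,40,0],
    [0,0,-1,80,0],
    [0,0,-1,120,0],
    [0,0,-1,150,0],
    [0,0,-1,165,0],
  ],
)

```text
time: 2.5
eef_pos: [0.4828, -0.0837, 0.0728]
ee_rot: [-0.126, -3.136, 0.0]
ft_force: [-0.9, -0.6, 0.3]
opening: -0.0001
finger_force: 0.0
```

Call:
play_rows(
  motion=[
    [0,0,0,4,0],
    [0,0,0,8,0],
    [0,0,0,10,0],
    [0,0,0,11,0],
    [0,0,0,12,0],
  ],
)

```text
time: 3.0
eef_pos: [0.4847, -0.085, 0.064]
ee_rot: [0.124, 3.138, 0.001]
ft_force: [0.2, 0.5, 1.4]
opening: -0.0001
finger_force: 0.9
```

Call:
play_rows(
  motion=[
    [0,0,0,1,0],
    [0,0,0,2,0],
  ],
)

```text
time: 3.2
eef_pos: [0.4846, -0.0853, 0.0616]
ee_rot: [0.124, 3.138, 0.0]
ft_force: [0.3, -2.4, 3.2]
opening: 0.0004
finger_force: 1.1
```

Call:
play_rows(
  motion=[
    [0,0,0,1,0],
    [0,0,0,2,0],
    [0,0,0,3,0],
  ],
)

```text
time: 3.5
eef_pos: [0.4856, -0.0867, 0.0593]
ee_rot: [0.127, 3.136, -0.001]
ft_force: [3.5, -14.9, 10.7]
opening: -0.0001
finger_force: 1.3
```

```bash
cat > lid.py <<'E'
from h import *
a,d=r.snapshot("side"); C=cloud("side",d); h=cv2.cvtColor(a,cv2.COLOR_BGR2HSV)
# dark bar points above 0.13 within handle span
m=(h[...,2]<90)&(abs(C[...,0]-.493)<.045)&(C[...,2]>.13)&(C[...,2]<.26)&(C[...,1]>-.06)&(C[...,1]<.25)
p=C[m]; print("t",r.sense()["time"],"bar n",len(p), p.mean(0) if len(p) else "", np.percentile(p,95,axis=0) if len(p) else "")
E
python3 lid.py
```

```text
t 3.55 bar n 12 [ 0.47217662 -0.02468115  0.14333985] [ 0.53588254 -0.01996716  0.14687502]
```

Call:
play_rows(
  motion=[
    [0,0,0,-4,0],
    [0,0,0,-8,0],
    [0,0,0,-8,0],
  ],
)

```text
time: 3.85
eef_pos: [0.4843, -0.085, 0.0667]
ee_rot: [0.124, 3.139, 0.0]
ft_force: [-0.4, -0.6, -0.8]
opening: 0.0004
finger_force: 0.0
```

```bash
python3 - <<'E'
from h import *
a,d=r.snapshot("side"); b,d2=r.snapshot("scene"); w,_=r.snapshot("wrist")
f=lambda i,s:cv2.resize(i,None,fx=s,fy=s,interpolation=2)
A=f(a[120:260,180:300],2.85)[:399]; B=f(b[130:250,200:320],3.3)[:399]
A=cv2.resize(A,(350,399));B=cv2.resize(B,(399,399))
cv2.imwrite("pics/c2.png",np.hstack([A,B])); cv2.imwrite("pics/w1.png",w); go()
E
```

```text
t 4.0 pos [ 0.484  -0.085   0.0662] F [0.5 0.3 0.6] op 0.0002 turn -0.0 tilt [-0.  0. -1.]
```

View pics/c2.png

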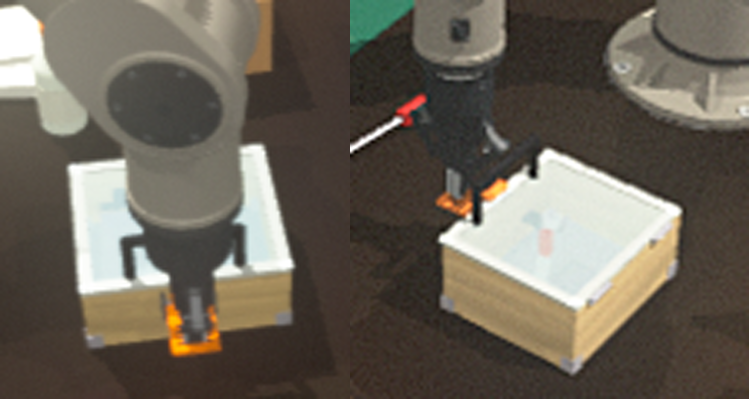

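The gripper's linkage pushed the handle bar: the picture shows it touching at (500,165). I'll turn the gripper 90° so its narrow side faces the bar, and press slightly further out.

Call:
play_rows(
  motion=[
    [0,0,-3,-40,0],
    [0,0,-5,-80,0.14],
    [0,0,-5,-80,0.28],
    [0,0,-5,-80,0.42],
    [0,0,-5,-80,0.56],
  ],
)

```text
time: 4.5
eef_pos: [0.4838, -0.0899, 0.1464]
ee_rot: [0.994, 2.98, 0.001]
ft_force: [-0.2, -0.4, -0.6]
opening: 0.0001
finger_force: 0.0
```

Call:
play_rows(
  motion=[
    [0,0,0,0,0.14],
    [0,0,0,0,0.28],
    [0,0,0,0,0.42],
    [0,0,0,0,0.56],
    [0,0,0,0,0.7],
  ],
)

```text
time: 5.0
eef_pos: [0.4836, -0.09, 0.1461]
ee_rot: [-1.956, -2.458, 0.0]
ft_force: [-0.5, 0.3, 0.8]
opening: -0.0001
finger_force: 0.0
```

Call:
play_rows(
  motion=[
    [0,0,0,0,0.14],
    [0,0,0,0,0.28],
    [0,0,0,0,0.31],
    [0,0,0,0,0.31],
  ],
)

```text
time: 5.4
eef_pos: [0.4837, -0.09, 0.1461]
ee_rot: [-2.303, -2.136, 0.001]
ft_force: [-0.4, 0.6, -0.1]
opening: 0.0
finger_force: 0.0
```

```bash
python3 - <<'E'
from h import *
go([.4835,-.09,.07],[.4835,-.09,.063],head=-CY)
print(r.sense()["joint_positions"].round(2))
E
```

```text
t 5.4 pos [ 0.4837 -0.09    0.1461] F [-0.4  0.6 -0.1] op 0.0 turn 0.003 tilt [-0.001 -0.    -1.   ]
[ 0.4835 -0.09    0.07  ] -> [ 0.  -0.2 76.1]
[ 0.4835 -0.09    0.063 ] -> [ 0.  -0.2 83.1]
[-0.72  0.34  0.93  2.13 -0.37  0.84  0.37]
```

Call:
play_rows(
  motion=[
    [0,0,0,40,0],
    [0,0,0,70,0],
    [0,0,0,78,0],
    [0,0,0,82,0],
    [0,0,0,84,0],
  ],
)

```text
time: 5.9
eef_pos: [0.4841, -0.0906, 0.063]
ee_rot: [2.306, 2.134, 0.001]
ft_force: [-0.8, -0.2, 1.6]
opening: 0.0002
finger_force: 1.0
```

Call:
play_rows(
  motion=[
    [0,0,0,1,0],
    [0,0,0,2,0],
    [0,0,0,3,0],
  ],
)

```text
time: 6.2
eef_pos: [0.4844, -0.0903, 0.0599]
ee_rot: [2.305, 2.133, 0.002]
ft_force: [1.1, -2.7, 2.0]
opening: 0.0002
finger_force: 1.5
```

```bash
python3 lid.py; python3 -c "from h import *; go()"
```

```text
t 6.25 bar n 9 [ 0.46994759 -0.02332367  0.14179042] [ 0.53608504 -0.01858195  0.14520659]
t 6.25 pos [ 0.4843 -0.0903  0.0597] F [ 0.8 -2.4  2.1] op 0.0003 turn -1.57 tilt [ 0.001 -0.    -1.   ]
```

Call:
play_rows(
  motion=[
    [0,0,0,1,0],
    [0,0,0,1,0],
  ],
)

```text
time: 6.45
eef_pos: [0.4842, -0.0903, 0.0585]
ee_rot: [2.306, 2.133, 0.001]
ft_force: [1.9, -2.4, 2.7]
opening: 0.0001
finger_force: 1.6
```

Call:
play_rows(
  motion=[
    [0,0,0,1,0],
    [0,0,0,1,0],
  ],
)

```text
time: 6.65
eef_pos: [0.4841, -0.0902, 0.0573]
ee_rot: [2.306, 2.133, 0.0]
ft_force: [2.0, -1.9, 2.8]
opening: -0.0
finger_force: 1.6
```

Side force is small and steady, so this is just friction. I'll keep pressing.

Call:
play_rows(
  motion=[
    [0,0,0,1,0],
    [0,0,0,1,0],
  ],
)

```text
time: 6.85
eef_pos: [0.4839, -0.0901, 0.0563]
ee_rot: [2.306, 2.133, 0.0]
ft_force: [2.4, -1.0, 2.1]
opening: 0.0002
finger_force: 1.6
```

Call:
play_rows(
  motion=[
    [0,0,0,1,0],
    [0,0,0,1,0],
  ],
)

```text
time: 7.05
eef_pos: [0.4839, -0.0902, 0.0553]
ee_rot: [2.306, 2.133, 0.0]
ft_force: [3.4, -0.2, 3.3]
opening: 0.0001
finger_force: 1.8
```

```bash
python3 lid.py; python3 -c "from h import *; go()"
```

```text
t 7.1 bar n 0  
t 7.1 pos [ 0.4839 -0.0901  0.0553] F [ 2.2 -0.6  3.4] op 0.0001 turn -1.571 tilt [ 0.  0. -1.]
```

```bash
python3 - <<'E'
from h import *
b,d2=r.snapshot("scene"); B=cv2.resize(b[110:250,200:320],None,fx=3,fy=3,interpolation=2)
cv2.imwrite("pics/c3.png",B)
E
```

```text
(no output)
```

View pics/c3.png

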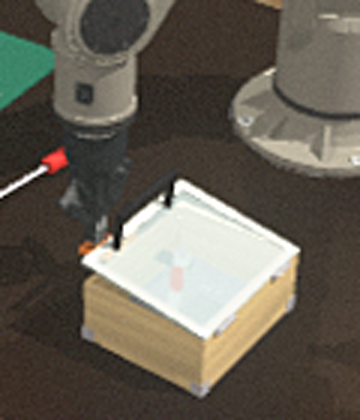

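The lid is ajar, with the handle raised at about (145,210). Next I back off upward, turn back, and wait above the handle.

Call:
play_rows(
  motion=[
    [0,-2,0,-30,0],
    [0.3,-2,0,-80,0],
    [0.6,-2,0,-130,0],
    [0.8,-2,0,-180,0],
    [0.8,-2,0,-230,0],
  ],
)

```text
time: 7.65
eef_pos: [0.4826, -0.0926, 0.2865]
ee_rot: [-2.306, -2.131, 0.004]
ft_force: [0.5, 1.4, 1.4]
opening: 0.0581
finger_force: 0.0
```

Call:
play_rows(
  motion=[
    [0.8,15,0,-10,-0.14],
    [0.8,30,0,-10,-0.28],
    [0.8,50,0,-10,-0.42],
    [0.8,70,0,-10,-0.56],
    [0.8,90,0,-10,-0.7],
  ],
)

```text
time: 8.15
eef_pos: [0.4899, -0.0016, 0.2949]
ee_rot: [-1.426, -2.798, 0.001]
ft_force: [-0.4, 0.2, 0.8]
opening: 0.068
finger_force: 0.0
```

Call:
play_rows(
  motion=[
    [0.8,0,0,0,-0.14],
    [0.8,0,0,0,-0.28],
    [0.8,0,0,0,-0.42],
    [0.8,0,0,0,-0.56],
    [0.8,0,0,0,-0.7],
  ],
)

```text
time: 8.65
eef_pos: [0.4899, -0.0025, 0.2948]
ee_rot: [-0.38, -3.117, 0.001]
ft_force: [-0.5, 0.6, 0.5]
opening: 0.0687
finger_force: 0.0
```

Call:
play_rows(
  motion=[
    [0.8,0,0,0,-0.14],
    [0.8,0,0,0,-0.17],
    [0.8,0,0,0,-0.17],
  ],
)

```text
time: 8.95
eef_pos: [0.4903, -0.0026, 0.295]
ee_rot: [-0.128, -3.138, 0.0]
ft_force: [-0.7, 0.6, -0.0]
opening: 0.0683
finger_force: 0.0
```

```bash
cat > lid2.py <<'E'
from h import *
H=np.array([.5016,.1345,.085])
for n in("side","scene"):
    a,d=r.snapshot(n); C=cloud(n,d); v=cv2.cvtColor(a,cv2.COLOR_BGR2HSV)[...,2]
    rel=C-H; X=rel@CX; Y=rel@CY; Z=rel[...,2]
    rad=np.hypot(X,Z); q=np.arctan2(Z,-X)-np.arctan2(55,162)
    m=(v<100)&(abs(Y)<.05)&(abs(rad-.172)<.008)&(q>-.05)&(q<1.8)
    print(n,r.sense()["time"],m.sum(),np.median(q[m]).round(3) if m.any() else "")
E
python3 lid2.py; python3 lid2.py;python3 -c "
from h import *
go([.491,-.0005,.245],[.491,-.0005,.1705])"
```

```text
side 9.0 136 0.43
scene 9.05 64 0.476
side 9.1 170 0.461
scene 9.15 70 0.489
t 9.15 pos [ 0.4905 -0.0025  0.2952] F [0.8 0.7 0.3] op 0.0686 turn -0.003 tilt [-0. -0. -1.]
[ 0.491  -0.0005  0.245 ] -> [-0.3  2.  50.2]
[ 0.491  -0.0005  0.1705] -> [ -0.3   2.  124.7]
```

Call:
play_rows(
  motion=[
    [0.8,0,1,20,0],
    [0.8,0,2,30,0],
    [0.8,0,2,30,0],
    [0.8,0,2,30,0],
    [0.8,0,2,30,0],
  ],
)

```text
time: 9.65
eef_pos: [0.4911, -0.0006, 0.2659]
ee_rot: [0.124, 3.139, 0.0]
ft_force: [-0.5, -0.1, -0.6]
opening: 0.0684
finger_force: 0.0
```

```bash
python3 lid2.py
```

```text
side 9.7 135 0.322
scene 9.75 63 0.327
```

Call:
play_rows(
  motion=[
    [0.8,0,0,0,0],
    [0.8,0,0,0,0],
    [0.8,0,0,0,0],
    [0.8,0,0,0,0],
    [0.8,0,0,0,0],
  ],
)

```text
time: 10.25
eef_pos: [0.4909, -0.0005, 0.2653]
ee_rot: [0.124, 3.139, -0.0]
ft_force: [0.3, 0.4, 0.1]
opening: 0.0684
finger_force: 0.0
```

```bash
python3 lid2.py
```

```text
side 10.3 133 0.353
scene 10.35 60 0.39
```

Call:
play_rows(
  motion=[
    [0.8,0,0,0,0],
    [0.8,0,0,0,0],
    [0.8,0,0,0,0],
    [0.8,0,0,0,0],
    [0.8,0,0,0,0],
  ],
)

```text
time: 10.85
eef_pos: [0.4908, -0.0005, 0.2653]
ee_rot: [-0.124, -3.139, 0.0]
ft_force: [-0.6, 0.9, 0.1]
opening: 0.0684
finger_force: 0.0
```

```bash
python3 lid2.py
```

```text
side 10.9 132 0.375
scene 10.95 58 0.387
```

Call:
play_rows(
  motion=[
    [0.8,0,0,0,0],
    [0.8,0,0,0,0],
    [0.8,0,0,0,0],
    [0.8,0,0,0,0],
    [0.8,0,0,0,0],
  ],
)

```text
time: 11.45
eef_pos: [0.4908, -0.0005, 0.2653]
ee_rot: [-0.124, -3.139, 0.0]
ft_force: [-0.9, -0.4, -0.2]
opening: 0.0682
finger_force: 0.0
```

```bash
python3 lid2.py
```

```text
side 11.5 126 0.327
scene 11.55 60 0.353
```

Call:
play_rows(
  motion=[
    [0.8,0,0,0,0],
    [0.8,0,0,0,0],
    [0.8,0,0,0,0],
    [0.8,0,0,0,0],
    [0.8,0,0,0,0],
  ],
)

```text
time: 12.05
eef_pos: [0.4908, -0.0005, 0.2653]
ee_rot: [-0.124, -3.139, 0.0]
ft_force: [-0.0, -0.1, -0.1]
opening: 0.0683
finger_force: 0.0
```

```bash
python3 lid2.py
```

```text
side 12.1 134 0.373
scene 12.15 60 0.389
```

Call:
play_rows(
  motion=[
    [0.7,0,1,30,0],
    [0.7,0,2,60,0],
    [0.7,0,2,80,0],
    [0.7,0,2,92,0],
    [0.7,0,2,92,0],
  ],
)

```text
time: 12.65
eef_pos: [0.4904, 0.0013, 0.1723]
ee_rot: [-0.124, -3.137, 0.002]
ft_force: [1.1, 0.3, 0.4]
opening: 0.0599
finger_force: 0.0
```

Call:
play_rows(
  motion=[
    [0.5,0,0,0,0],
    [0.35,0,0,0,0],
    [0.25,0,0,0,0],
    [0.1,0,0,0,0],
    [0,0,0,0,0],
  ],
  newtons=30,
)

```text
time: 13.15
eef_pos: [0.4913, 0.0018, 0.1737]
ee_rot: [0.123, 3.139, 0.001]
ft_force: [0.6, 0.6, -0.6]
opening: 0.0104
finger_force: 29.2
```

Call:
play_rows(
  motion=[
    [0,0,0,0,0],
    [0,0,0,0,0],
    [0,0,0,0,0],
    [0,0,0,0,0],
    [0,0,0,0,0],
  ],
)

```text
time: 13.65
eef_pos: [0.4912, 0.0016, 0.1734]
ee_rot: [0.124, 3.139, 0.0]
ft_force: [3.5, 2.8, -0.3]
opening: 0.0107
finger_force: 29.2
```

```bash
python3 lid2.py; python3 -c "
from h import *
s=r.sense();H=np.array([.5016,.1345,.085]);g=s['eef_pos']+[0,0,.019];go()
X=(g-H)@CX;Z=g[2]-.085;print(np.hypot(X,Z),np.arctan2(Z,-X)-np.arctan2(55,162),s['finger_force'])"
```

```text
side 13.7 109 0.317
scene 13.75 76 0.399
t 13.75 pos [0.4912 0.0016 0.1734] F [ 3.9  2.6 -1.7] op 0.0109 turn -0.001 tilt [ 0.  0. -1.]
0.1712000958791237 0.3506679872347954 29.191072583198547
```

```bash
python3 - <<'E'
from h import *
a=np.array; f=lambda q:a([-171.1*np.cos(q+.3273),-171.1*np.sin(q+.3273)])
qs=[.35]+[.35+.05*i for i in range(1,21)]+[1.39,1.43,1.47,1.51,1.55,1.57,1.59,1.61,1.63,1.65,1.66,1.67,1.68,1.69,1.70]
base=np.round(f(.35))
for i in range(0,35,5):
    P=[np.round(f(q)) for q in qs[i+1:i+6]]; print([(p-base).astype(int).tolist() for p in P]); base=P[-1]
E
```

```text
[[5, -7], [11, -13], [17, -19], [24, -25], [30, -30]]
[[7, -5], [15, -9], [22, -14], [30, -18], [37, -21]]
[[8, -3], [17, -6], [25, -8], [33, -10], [42, -11]]
[[8, -1], [17, -2], [25, -2], [34, -2], [42, -1]]
[[7, 1], [14, 2], [20, 3], [27, 5], [34, 7]]
[[3, 1], [6, 2], [9, 3], [12, 5], [16, 6]]
[[1, 1], [3, 1], [4, 2], [6, 3], [7, 3]]
```

Call:
play_rows(
  motion=[
    [0,0,0,0,0],
    [0,0,0,0,0],
    [0,0,0,0,0],
    [0,0,0,0,0],
    [0,0,0,0,0],
  ],
)

```text
time: 14.25
eef_pos: [0.4912, 0.0016, 0.1734]
ee_rot: [0.124, 3.139, 0.0]
ft_force: [5.4, 1.8, -2.3]
opening: 0.0108
finger_force: 29.2
```

Call:
play_rows(
  motion=[
    [0,0,0,0,0],
    [0,0,0,0,0],
    [0,0,0,0,0],
    [0,0,0,0,0],
    [0,0,0,0,0],
  ],
)

```text
time: 14.75
eef_pos: [0.4912, 0.0015, 0.1734]
ee_rot: [0.124, 3.139, -0.0]
ft_force: [4.1, 2.7, -1.8]
opening: 0.0108
finger_force: 29.2
```

Call:
play_rows(
  motion=[
    [0,0,5,-7,0],
    [0,0,11,-13,0],
    [0,0,17,-19,0],
    [0,0,24,-25,0],
    [0,0,30,-30,0],
  ],
)

```text
time: 15.25
eef_pos: [0.4933, 0.0294, 0.204]
ee_rot: [-0.127, -3.139, 0.003]
ft_force: [-3.2, -13.5, 14.6]
opening: 0.0111
finger_force: 31.1
```

Call:
play_rows(
  motion=[
    [0,0,7,-5,0],
    [0,0,15,-9,0],
    [0,0,22,-14,0],
    [0,0,30,-18,0],
    [0,0,37,-21,0],
  ],
)

```text
time: 15.75
eef_pos: [0.4962, 0.0657, 0.2256]
ee_rot: [-0.128, -3.138, 0.003]
ft_force: [-11.2, -19.0, 39.7]
opening: 0.0108
finger_force: 35.0
```

Call:
play_rows(
  motion=[
    [0,0,8,-3,0],
    [0,0,17,-6,0],
    [0,0,25,-8,0],
    [0,0,33,-10,0],
    [0,0,42,-11,0],
  ],
)

```text
time: 16.25
eef_pos: [0.5005, 0.1091, 0.2373]
ee_rot: [0.126, 3.138, 0.001]
ft_force: [-12.4, -8.9, 50.5]
opening: 0.0101
finger_force: 37.7
```

```bash
python3 lid2.py; python3 -c "
from h import *
go()"
```

```text
side 16.3 168 1.061
scene 16.35 59 1.121
t 16.35 pos [0.5008 0.1105 0.2373] F [-4.7 -6.2 33.8] op 0.0108 turn -0.001 tilt [ 0.002  0.001 -1.   ]
```

Call:
play_rows(
  motion=[
    [0,0,0,-2,0],
    [0,0,0,-2,0],
  ],
  newtons=20,
)

```text
time: 16.55
eef_pos: [0.5005, 0.1101, 0.2376]
ee_rot: [0.124, 3.137, -0.0]
ft_force: [10.3, 0.5, -5.8]
opening: 0.0108
finger_force: 32.5
```

Call:
play_rows(
  motion=[
    [0,0,0,-2,0],
    [0,0,0,-2,0],
  ],
)

```text
time: 16.75
eef_pos: [0.4994, 0.1101, 0.2387]
ee_rot: [0.124, 3.139, -0.001]
ft_force: [10.8, 2.2, -17.3]
opening: 0.0107
finger_force: 30.7
```

Call:
play_rows(
  motion=[
    [0,0,8,0,0],
    [0,0,17,-1,0],
    [0,0,25,-1,0],
  ],
)

```text
time: 17.05
eef_pos: [0.5013, 0.1352, 0.2404]
ee_rot: [-0.124, -3.138, 0.001]
ft_force: [-1.0, -1.8, 8.0]
opening: 0.0103
finger_force: 33.6
```

Call:
play_rows(
  motion=[
    [0,0,8,0,0],
    [0,0,16,1,0],
  ],
)

```text
time: 17.25
eef_pos: [0.5026, 0.1517, 0.2395]
ee_rot: [-0.123, -3.138, -0.0]
ft_force: [-3.4, 0.5, 11.4]
opening: 0.0106
finger_force: 34.4
```

```bash
python3 lid2.py; python3 -c "
from h import *
go()"
```

```text
side 17.3 135 1.303
scene 17.35 62 1.354
t 17.35 pos [0.5026 0.1527 0.2394] F [-2.9 -0.1 10.5] op 0.0105 turn 0.001 tilt [-0.001  0.    -1.   ]
```

Call:
play_rows(
  motion=[
    [0,0,7,0,0],
    [0,0,14,1,0],
    [0,0,20,2,0],
    [0,0,27,3.5,0],
    [0,0,34,5.5,0],
  ],
)

```text
time: 17.85
eef_pos: [0.5051, 0.1856, 0.2335]
ee_rot: [-0.123, -3.138, 0.0]
ft_force: [-5.7, 0.2, 3.4]
opening: 0.0106
finger_force: 33.7
```

Call:
play_rows(
  motion=[
    [0,0,3,1,0],
    [0,0,6,2,0],
    [0,0,9,3,0],
  ],
)

```text
time: 18.15
eef_pos: [0.5058, 0.1941, 0.2305]
ee_rot: [-0.124, -3.138, 0.0]
ft_force: [-5.8, 1.0, 0.7]
opening: 0.0107
finger_force: 33.9
```

```bash
python3 lid2.py; python3 -c "
from h import *
go()"
```

```text
side 18.2 80 1.551
scene 18.25 64 1.583
t 18.25 pos [0.5058 0.1943 0.2305] F [-6.1  0.5  0.2] op 0.0108 turn -0.0 tilt [-0.001 -0.    -1.   ]
```

Call:
play_rows(
  motion=[
    [0,0,3,1,0],
    [0,0,6,2,0],
    [0,0,8,3,0],
    [0,0,10,4,0],
    [0,0,12,5,0],
  ],
)

```text
time: 18.75
eef_pos: [0.5068, 0.2063, 0.2258]
ee_rot: [-0.123, -3.138, -0.001]
ft_force: [-6.8, 2.0, 5.6]
opening: 0.0108
finger_force: 34.3
```

Call:
play_rows(
  motion=[
    [0,0,1,0.5,0],
    [0,0,2,1,0],
    [0,0,3,1.5,0],
    [0,0,4,2,0],
    [0,0,5,2.5,0],
  ],
)

```text
time: 19.25
eef_pos: [0.5072, 0.2114, 0.2234]
ee_rot: [-0.123, -3.139, -0.001]
ft_force: [-7.6, 2.2, 5.8]
opening: 0.0105
finger_force: 34.4
```

```bash
python3 lid2.py; python3 -c "
from h import *
go()"
```

```text
side 19.3 62 1.661
scene 19.35 59 1.684
t 19.35 pos [0.5072 0.2115 0.2233] F [-6.4  2.6  5.6] op 0.0106 turn -0.0 tilt [-0.001  0.001 -1.   ]
```

Call:
play_rows(
  motion=[
    [0,0,1,0.5,0],
    [0,0,2,0.5,0],
    [0,0,3,1,0],
    [0,0,3,1,0],
  ],
)

```text
time: 19.75
eef_pos: [0.5074, 0.214, 0.2222]
ee_rot: [-0.123, -3.138, 0.0]
ft_force: [-6.1, 1.1, 2.9]
opening: 0.0107
finger_force: 34.1
```

Call:
play_rows(
  motion=[
    [0,0,1,0.5,0],
    [0,0,2,0.5,0],
    [0,0,2,0.5,0],
  ],
)

```text
time: 20.05
eef_pos: [0.5074, 0.2154, 0.2214]
ee_rot: [-0.124, -3.138, 0.002]
ft_force: [-5.1, -2.7, -1.0]
opening: 0.0105
finger_force: 33.9
```

Call:
play_rows(
  motion=[
    [0,0,1,0,0],
    [0,0,1.5,0,0],
    [0,0,1.5,0,0],
  ],
)

```text
time: 20.35
eef_pos: [0.5074, 0.2155, 0.2213]
ee_rot: [-0.126, -3.137, 0.004]
ft_force: [-7.7, -9.4, 1.9]
opening: 0.0106
finger_force: 34.3
```

```bash
python3 lid2.py; python3 -c "
from h import *
go()"
```

```text
side 20.4 61 1.685
scene 20.45 55 1.702
t 20.45 pos [0.5074 0.2154 0.2213] F [-8.  -9.9  2.4] op 0.0103 turn -0.002 tilt [-0.002 -0.002 -1.   ]
```

Call:
play_rows(
  motion=[
    [0.15,0,-1,0,0],
    [0.3,0,-1,0,0],
    [0.4,0,-1,0,0],
    [0.4,0,-1,0,0],
    [0.4,0,-1,-10,0],
  ],
)

```text
time: 20.95
eef_pos: [0.5076, 0.2163, 0.2314]
ee_rot: [-0.124, -3.138, 0.002]
ft_force: [-0.3, 0.5, 0.2]
opening: 0.034
finger_force: 0.0
```

Call:
play_rows(
  motion=[
    [0.4,0,0,-30,0],
    [0.4,0,0,-70,0],
    [0.3,0,0,-110,0],
    [0.2,0,-20,-120,0],
    [0.1,0,-50,-120,0],
  ],
)

```text
time: 21.45
eef_pos: [0.5048, 0.1674, 0.3542]
ee_rot: [0.12, 3.136, 0.003]
ft_force: [-0.0, -0.9, 0.1]
opening: 0.0088
finger_force: 0.0
```

Call:
play_rows(
  motion=[
    [0,0,-40,0,0],
    [0,0,-80,0,0],
    [0,0,-120,0,0],
    [0,0,-160,0,0],
    [0,0,-160,0,0],
  ],
)

```text
time: 21.95
eef_pos: [0.4911, 0.0014, 0.3527]
ee_rot: [0.135, 3.138, 0.003]
ft_force: [0.3, 0.5, -0.3]
opening: 0.0001
finger_force: 0.0
```

```bash
python3 lid2.py; python3 - <<'E'
from h import *
go()
P=r.camera_params("wrist"); w,d=r.snapshot("wrist"); cv2.imwrite("pics/w2.png",w); np.save("w2.npy",d)
C=cloud("wrist",d,P); h=cv2.cvtColor(w,cv2.COLOR_BGR2HSV)
m=((h[...,0]<6)|(h[...,0]>172))&(h[...,1]>150)&(h[...,2]>90)&(abs(C[...,0]-.49)<.1)&(abs(C[...,1]-.05)<.1)&(C[...,2]>.04)
p=C[m]; print(m.sum()); 
if m.any():
    v,u=np.nonzero(m&(C[...,2]>.072)); print(u.mean(),v.mean(),len(u),cast("wrist",(u.mean(),v.mean()),.078,P),p[p[:,2]>.072].mean(0))
E
```

```text
side 22.0 39 1.699
scene 22.05 93 1.711
t 22.05 pos [0.4915 0.0063 0.3525] F [-0.9  1.5 -0.5] op -0.0 turn -0.003 tilt [ 0.001  0.001 -1.   ]
113
273.0851063829787 152.5212765957447 94 [0.49204018 0.02632351 0.078     ] [0.49665186 0.03717618 0.10034191]
```

View pics/w2.png

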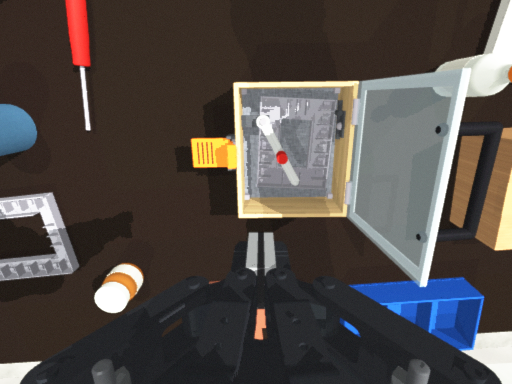

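The wrist view shows the lid fully open. The keeper pivot is at (263,122), the red peg at (282,157), and the catch on the back wall is near (340,122).

```bash
python3 - <<'E'
from h import *
for k in range(1):
    P=r.camera_params("wrist"); w,d=r.snapshot("wrist"); P2=r.camera_params("wrist"); print(abs(np.array(P["t"])-P2["t"]).max())
h=cv2.cvtColor(w,cv2.COLOR_BGR2HSV)
m=(((h[...,0]<8)|(h[...,0]>172))&(h[...,1]>150)&(h[...,2]>70)).astype(np.uint8); m[:100]=0; m[210:]=0; m[:,:242]=0; m[:,350:]=0
n,l,s,c=cv2.connectedComponentsWithStats(m); i=1+s[1:,4].argmax(); print(s[i],c[i])
C=cloud("wrist",d,P); print(C[l==i].mean(0),np.percentile(C[l==i][:,2],[10,50,90]))
peg=cast("wrist",c[i],.076,P); print("peg",peg)
g=(cv2.inRange(h,(0,0,170),(180,60,255))); g[:90]=0;g[200:]=0;g[:,:248]=0;g[:,310:]=0
n,l,s,c=cv2.connectedComponentsWithStats(g); print(s[1:],c[1:].round(1))
for uv in((263,122),(297,184)): print(uv,cast("wrist",uv,.051,P))
H=np.array([.5016,.1345,0])
piv=cast("wrist",(263,122),.053,P); v=peg-piv; print("q",np.arctan2(-v@CY,v@CX),np.hypot(v@CX,v@CY)); print("piv case", (piv-H)@CX,(piv-H)@CY)
# case rim edges for heading check
for uv in((236,83),(357,83),(349,216),(238,217)): print(uv,cast("wrist",uv,.085,P))
E
```

```text
0.00020472621034289817
[276 151  11  13 110] [280.83636364 157.17272727]
[0.49957499 0.03824052 0.07951795] [0.06555698 0.07830452 0.07926539]
peg [0.50033147 0.03847686 0.076     ]
[[ 261   98    1    1    1]
 [ 255   98   51   90 1036]
 [ 300   99    5    7   18]
 [ 306  104    2    2    3]
 [ 248  107    3    8   19]
 [ 308  109    2    2    2]
 [ 307  112    3    7    9]
 [ 292  114    2    1    2]
 [ 307  115    1    1    1]
 [ 292  116    1    1    1]
 [ 261  137    3    1    3]
 [ 251  140    1    1    1]
 [ 261  141    6    8   33]
 [ 260  155    5    7   25]
 [ 275  158    1    2    2]
 [ 281  160   18   26  214]
 [ 277  163    1    1    1]
 [ 260  168    4    6   18]
 [ 260  179    2    4    6]
 [ 257  192    1    1    1]
 [ 248  195    1    5    5]] [[261.   98. ]
 [271.8 125.9]
 [301.9 102.3]
 [306.3 104.3]
 [248.8 110.5]
 [308.5 109.5]
 [308.2 115. ]
 [292.5 114. ]
 [307.  115. ]
 [292.  116. ]
 [262.  137. ]
 [251.  140. ]
 [263.2 144.2]
 [262.  158.2]
 [275.  158.5]
 [289.6 173.1]
 [277.  163. ]
 [261.1 170.1]
 [260.3 180.2]
 [257.  192. ]
 [248.  197. ]]
(263, 122) [0.44867032 0.01564849 0.051     ]
(297, 184) [0.55252048 0.06406865 0.051     ]
q 1.077662786597004 0.05663531700114728
piv case -0.12264005850752371 0.04366264124101427
(236, 83) [ 0.39133206 -0.01727725  0.085     ]
(357, 83) [0.40420498 0.14715789 0.085     ]
(349, 216) [0.60125897 0.14034757 0.085     ]
(238, 217) [ 0.58906078 -0.03504072  0.085     ]
```

```bash
python3 - <<'E'
from h import *
piv=np.array([.4485,.0125,.060])
pt=lambda q,off,b=-.005:piv+CX*(.06*np.cos(q)+b)+CY*(-.06*np.sin(q)-off)
P=[pt(1.08,.028)+[0,0,.1],pt(1.08,.028)]+[pt(q,.019) for q in(1.08,.9,.7,.5,.3,.14,0)]
go(*P)
E
```

```text
t 22.15 pos [0.4916 0.0079 0.3521] F [-0.5 -0.4  0.5] op -0.0001 turn 0.0 tilt [ 0.  0. -1.]
[0.531  0.0294 0.16  ] -> [-37.5  24.5 192.2]
[0.531  0.0294 0.06  ] -> [-37.5  24.5 292.2]
[0.522  0.0301 0.06  ] -> [-28.5  24.5 292.2]
[0.5168 0.0396 0.06  ] -> [-22.6  33.5 292.2]
[0.5092 0.0488 0.06  ] -> [-14.2  42.1 292.2]
[0.4998 0.0563 0.06  ] -> [ -4.4  48.8 292.2]
[0.4892 0.0618 0.06  ] -> [  6.7  53.5 292.2]
[0.48   0.0646 0.06  ] -> [ 16.   55.6 292.2]
[0.4717 0.0659 0.06  ] -> [ 24.4  56.2 292.2]
```

Call:
play_rows(
  motion=[
    [0,-20,12,40,0],
    [0,-38,24,80,0],
    [0,-38,24,125,0],
    [0,-38,24,165,0],
    [0,-38,24,192,0],
  ],
)

```text
time: 22.65
eef_pos: [0.5302, 0.0289, 0.1566]
ee_rot: [-0.121, -3.136, 0.004]
ft_force: [0.9, 1.2, 0.2]
opening: 0.0003
finger_force: 0.0
```

Call:
play_rows(
  motion=[
    [0,0,0,30,0],
    [0,0,0,60,0],
    [0,0,0,80,0],
    [0,0,0,90,0],
    [0,0,0,98,0],
  ],
)

```text
time: 23.15
eef_pos: [0.5312, 0.0286, 0.0611]
ee_rot: [-0.122, -3.138, 0.001]
ft_force: [-0.2, -0.3, 1.1]
opening: 0.0
finger_force: 0.0
```

```bash
python3 - <<'E'
from h import *
go([.522,.0301,.06],[.4717,.0659,.06])
a,_=r.snapshot("side"); cv2.imwrite("pics/c4.png",cv2.resize(a[60:260,160:320],None,fx=3,fy=3,interpolation=2)[:600])
E
```

```text
t 23.15 pos [0.5312 0.0286 0.0611] F [-0.2 -0.3  1.1] op 0.0 turn 0.0 tilt [-0.001 -0.    -1.   ]
[0.522  0.0301 0.06  ] -> [9.3 0.8 1.1]
[0.4717 0.0659 0.06  ] -> [62.3 32.6  1.1]
```

View pics/c4.png

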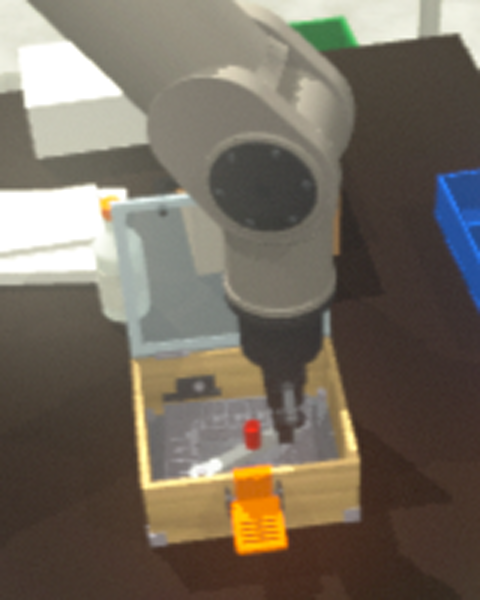

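The fingers at (285,430) stand just to the right of the red peg (252,432), inside the case. I'll push now.

Call:
play_rows(
  motion=[
    [0,5,0,0,0],
    [0,9,1,0,0],
    [0,12,5,0,0],
    [0,15,10,0,0],
    [0,19,14,0,0],
  ],
)

```text
time: 23.7
eef_pos: [0.5141, 0.0445, 0.0624]
ee_rot: [0.123, 3.137, 0.001]
ft_force: [6.5, 3.0, 1.9]
opening: 0.0001
finger_force: 3.2
```

Call:
play_rows(
  motion=[
    [0,4,4,0,0],
    [0,9,7,0,0],
    [0,14,11,0,0],
    [0,20,14,0,0],
    [0,25,16,0,0],
  ],
)

```text
time: 24.2
eef_pos: [0.4889, 0.0616, 0.0617]
ee_rot: [-0.123, -3.139, 0.0]
ft_force: [0.6, 0.6, -0.4]
opening: 0.0001
finger_force: 0.2
```

Call:
play_rows(
  motion=[
    [0,3,1,0,0],
    [0,5,1,0,0],
    [0,7,2,0,0],
    [0,9,2,0,0],
  ],
)

```text
time: 24.6
eef_pos: [0.4808, 0.0639, 0.0618]
ee_rot: [0.124, 3.139, -0.0]
ft_force: [-0.0, -0.7, 0.3]
opening: 0.0002
finger_force: 0.1
```

```bash
cat > kp.py <<'E'
from h import *
go([.4717,.0659,.06])
for n in("side","scene"):
    a,d=r.snapshot(n); C=cloud(n,d); h=cv2.cvtColor(a,cv2.COLOR_BGR2HSV)
    m=((h[...,0]<8)|(h[...,0]>172))&(h[...,1]>130)&(abs(C[...,0]-.49)<.08)&(abs(C[...,1]-.05)<.08)&(C[...,2]>.045)&(C[...,2]<.1)
    if m.any():
        p=np.median(C[m],0); v=p-[.4485,.0125,0]; print(n,m.sum(),p.round(4),"q",np.arctan2(-v@CY,v@CX).round(3))
E
python3 kp.py
```

```text
t 24.6 pos [0.4808 0.0639 0.0618] F [-0.  -0.7  0.3] op 0.0002 turn -0.001 tilt [ 0. -0. -1.]
[0.4717 0.0659 0.06  ] -> [9.3 1.2 1.8]
side 43 [0.4621 0.065  0.0753] q 0.176
scene 12 [0.4695 0.0748 0.0711] q 0.247
```

Now I push through the catch in small steps.

Call:
play_rows(
  motion=[
    [0,2,0,0,0],
    [0,4,0.5,0,0],
  ],
)

```text
time: 24.9
eef_pos: [0.477, 0.0647, 0.0618]
ee_rot: [0.124, 3.139, -0.0]
ft_force: [4.6, -1.4, 0.2]
opening: 0.0
finger_force: 2.7
```

Call:
play_rows(
  motion=[
    [0,1.5,0,0,0],
    [0,3,0,0,0],
  ],
)

```text
time: 25.1
eef_pos: [0.4756, 0.0649, 0.0622]
ee_rot: [0.124, 3.136, -0.001]
ft_force: [10.6, -0.7, -7.5]
opening: -0.0001
finger_force: 5.2
```

Call:
play_rows(
  motion=[
    [0,1,0,0,0],
    [0,2,0,0,0],
  ],
)

```text
time: 25.3
eef_pos: [0.4731, 0.0654, 0.0621]
ee_rot: [0.124, 3.137, 0.0]
ft_force: [2.3, 2.0, -2.1]
opening: 0.0001
finger_force: 1.5
```

```bash
python3 kp.py
```

```text
t 25.3 pos [0.4731 0.0654 0.0621] F [ 2.3  2.  -2.1] op 0.0001 turn -0.001 tilt [ 0.002  0.    -1.   ]
[0.4717 0.0659 0.06  ] -> [1.4 0.4 2.1]
side 43 [0.4545 0.0669 0.0719] q 0.032
scene 2 [0.4605 0.0711 0.0567] q 0.124
```

Call:
play_rows(
  motion=[
    [0,1.5,0,0,0],
    [0,3,0,0,0],
  ],
)

```text
time: 25.6
eef_pos: [0.4688, 0.0653, 0.0618]
ee_rot: [-0.124, -3.139, 0.0]
ft_force: [5.3, -0.9, -1.0]
opening: 0.0002
finger_force: 3.0
```

Call:
play_rows(
  motion=[
    [0,1,0,0,0],
    [0,2,0,0,0],
    [0,2,0,0,0],
  ],
)

```text
time: 25.9
eef_pos: [0.4685, 0.0653, 0.0622]
ee_rot: [0.124, 3.136, -0.001]
ft_force: [10.5, -1.6, -7.6]
opening: -0.0002
finger_force: 5.3
```

Call:
play_rows(
  motion=[
    [0,1,0,0,0],
    [0,2,0,0,0],
    [0,2,0,0,0],
  ],
)

```text
time: 26.2
eef_pos: [0.4681, 0.0653, 0.0625]
ee_rot: [0.125, 3.133, -0.001]
ft_force: [19.0, -3.2, -15.5]
opening: 0.0001
finger_force: 9.7
```

```bash
python3 kp.py
```

```text
t 26.2 pos [0.4681 0.0653 0.0625] F [ 19.   -3.2 -15.5] op 0.0001 turn -0.001 tilt [ 0.006 -0.001 -1.   ]
[0.4717 0.0659 0.06  ] -> [-3.5  0.8  2.5]
side 38 [0.45   0.0675 0.0746] q -0.051
scene 1 [0.4548 0.068  0.0537] q 0.034
```

Rigid stop reached, so the keeper is shut. I'll back off, lift clear, and check.

Call:
play_rows(
  motion=[
    [0,-6,0,0,0],
    [0,-14,-2,0,0],
    [0,-14,-4,-30,0],
    [0,-14,-8,-70,0],
    [0,-14,-15,-110,0],
  ],
)

```text
time: 26.8
eef_pos: [0.4773, 0.049, 0.1727]
ee_rot: [-0.124, -3.137, 0.003]
ft_force: [-0.5, 1.4, 0.1]
opening: 0.0002
finger_force: 0.0
```

Call:
play_rows(
  motion=[
    [0,0,-10,-45,0],
    [0,0,-20,-90,0],
    [0,0,-40,-130,0],
    [0,0,-60,-170,0],
    [0,0,-60,-170,0],
  ],
)

```text
time: 27.3
eef_pos: [0.4747, -0.0131, 0.3459]
ee_rot: [0.129, 3.134, 0.011]
ft_force: [0.5, -1.0, -0.4]
opening: 0.0004
finger_force: 0.0
```

Call:
play_rows(
  motion=[
    [0,0,0,0,0],
    [0,0,0,0,0],
    [0,0,0,0,0],
  ],
)

```text
time: 27.6
eef_pos: [0.4725, -0.0098, 0.3409]
ee_rot: [-0.123, -3.137, 0.004]
ft_force: [-0.1, 0.1, -0.2]
opening: -0.0001
finger_force: 0.0
```

```bash
python3 lid2.py; python3 kp.py; python3 - <<'E'
from h import *
w,_=r.snapshot("wrist"); cv2.imwrite("pics/w3.png",w)
E
```

```text
side 27.65 52 1.691
scene 27.7 97 1.705
t 27.7 pos [ 0.4727 -0.0099  0.3411] F [0.4 0.7 0.5] op 0.0001 turn -0.001 tilt [-0.001 -0.002 -1.   ]
[0.4717 0.0659 0.06  ] -> [  6.6  76.2 280.9]
side 42 [0.451  0.0668 0.0729] q -0.032
scene 8 [0.457  0.0703 0.0744] q 0.068
```

View pics/w3.png

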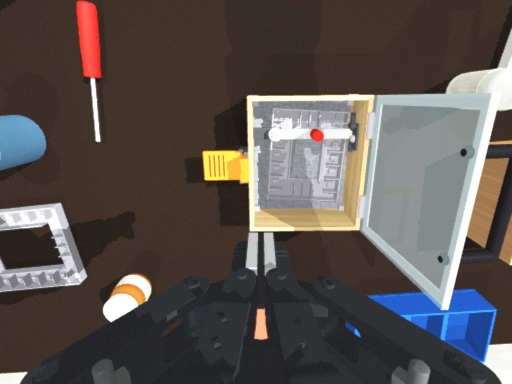

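The keeper bar lies straight along the case from (271,134) to (352,132), with its tip in the catch. The lid is at its stop and the model is in place, so I'm handing in.

```bash
python3 -c "
from cell import r
print(r.finish_job())"
```

```text
the job is handed in; nothing more can be done
None
```

I handed the job in at about 28 s: the lid is open at its stop, the keeper bar is shut in its catch, and the model looks unmoved; on the first paddle press the gripper pushed the lid's handle (about 15 N), so I backed off, turned it and pressed again.

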